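# Lock rock slabs into the display rack

## Task

Get the slab rack ready for the open day: stand every rock slab that lies on the table upright on a short edge in a bay of its own, its foot down in the metal shoe in front of the back post. Lock in each slab you have put up by turning the captive screw above it with the flat key, never with the fingers, clockwise until it is fully home and its clip points straight out over the slab. Then slide the key back down into the slot of its wooden block, and leave the loose rock lumps alone.

Things in the scene. Friction and masses are not known exactly. Their poses are not given: they have to be found in the camera images.
- rack: Fixed: base board 92 x 330 x 12 mm, three bays 110 mm apart. Each bay: an open metal shoe, inside 20 mm fore-aft by 74 mm sideways, walls 26 mm high, front wall flared 7 mm out and up, and behind it a post 44 wide, 32 thick, top at z = 100 mm, its face flush with the shoe's rear wall. Origin on the table under bay2; x from front (towards the robot within 0.12 rad) to posts, y along the row, z up.
- bay1 (a point): Middle of the floor of the shoe of the left (+y) bay, 12 mm above the table: 10 mm behind the inside of its front wall (-x side) and 10 mm in front of the post (+x side), on the post's centre line. Shoe walls reach z = 26 mm here. Axes as the rack's.
- bay2 (a point): Middle of the floor of the shoe of the centre bay, 12 mm above the table: 10 mm behind the inside of its front wall (-x side) and 10 mm in front of the post (+x side), on the post's centre line. Shoe walls reach z = 26 mm here. Axes as the rack's.
- bay3 (a point): Middle of the floor of the shoe of the right (-y) bay, 12 mm above the table: 10 mm behind the inside of its front wall (-x side) and 10 mm in front of the post (+x side), on the post's centre line. Shoe walls reach z = 26 mm here. Axes as the rack's.
- clip1: Turn-clip on the post of the left (+y) bay: steel bar 12 wide, 4 thick, reaching 53 mm from the screw axis, and on it the round screw head, 32 mm across, with a slot 7 mm wide, 9 deep, right across in line with the bar. Origin on the axis, 27 mm behind the bay point, at the bar's underside (101 mm above the table); x along bar and slot, z up; slot floor z = 6 mm, head top 15 mm.
- screw1 (a joint): Turn of clip1 and its screw, 0 to 1.77 rad, clockwise from above. 0: stop, bar to the rack's -y side, 0.2 rad behind parallel; 1.77: other stop, fully home, bar straight to the front over the slab's top. Starts at 0 to 0.2, stays where left, takes about 0.05 N m; at the start it is clear of the bay. The key's blade has 0.13 rad of play in the slot.
- clip2: Turn-clip on the post of the centre bay: steel bar 12 wide, 4 thick, reaching 53 mm from the screw axis, and on it the round screw head, 32 mm across, with a slot 7 mm wide, 9 deep, right across in line with the bar. Origin on the axis, 27 mm behind the bay point, at the bar's underside (101 mm above the table); x along bar and slot, z up; slot floor z = 6 mm, head top 15 mm.
- screw2 (a joint): Turn of clip2 and its screw, 0 to 1.77 rad, clockwise from above. 0: stop, bar to the rack's -y side, 0.2 rad behind parallel; 1.77: other stop, fully home, bar straight to the front over the slab's top. Starts at 0 to 0.2, stays where left, takes about 0.05 N m; at the start it is clear of the bay. The key's blade has 0.13 rad of play in the slot.
- clip3: Turn-clip on the post of the right (-y) bay: steel bar 12 wide, 4 thick, reaching 53 mm from the screw axis, and on it the round screw head, 32 mm across, with a slot 7 mm wide, 9 deep, right across in line with the bar. Origin on the axis, 27 mm behind the bay point, at the bar's underside (101 mm above the table); x along bar and slot, z up; slot floor z = 6 mm, head top 15 mm.
- screw3 (a joint): Turn of clip3 and its screw, 0 to 1.77 rad, clockwise from above. 0: stop, bar to the rack's -y side, 0.2 rad behind parallel; 1.77: other stop, fully home, bar straight to the front over the slab's top. Starts at 0 to 0.2, stays where left, takes about 0.05 N m; at the start it is clear of the bay. The key's blade has 0.13 rad of play in the slot.
- slab_a: Sawn rock slab 86 x 62 x 14 mm, 198 g give or take 25 %, lying flat on the table; may be absent. Origin at its centre; x along the 86 mm length, y along the 62 mm width, z through the 14 mm thickness. Either face and either short edge will do.
- slab_b: Sawn rock slab 83 x 58 x 14 mm, 179 g give or take 25 %, lying flat on the table; may be absent. Origin at its centre; x along the 83 mm length, y along the 58 mm width, z through the 14 mm thickness. Either face and either short edge will do.
- slab_c: Sawn rock slab 80 x 60 x 14 mm, 178 g give or take 25 %, lying flat on the table; may be absent. Origin at its centre; x along the 80 mm length, y along the 60 mm width, z through the 14 mm thickness. Either face and either short edge will do.
- holder: Fixed wooden key block 64 x 50 x 48 mm with a slot in its top, 30 mm long along its x, 7 mm wide along its y, 40 mm deep (floor at z = 8 mm). Origin under its middle, on the table; x along the slot.
- key: Flat key, 80 g, starting upright in the block's slot. Steel blade 24 mm wide (x), 4 mm thick (y) and 45 mm long below the handle; black handle 30 mm (x) by 16 mm (y), from z = 45 to 95 mm. Origin at the middle of the blade's lower edge; z up along the key to the handle. Put away, its origin is 8 mm above the table in the block; it may lean a few degrees in the slot.
- chalk_lump: Bystander, to be left alone: loose white chalky lump about 105 x 85 x 72 mm. Origin at the middle of its underside.
- granite_lump: Bystander, to be left alone: loose grey lump about 85 x 75 x 62 mm. Origin at the middle of its underside.
- ore_lump: Bystander, to be left alone: loose dark brown lump about 70 x 85 x 45 mm. Origin at the middle of its underside.
Not all that is in view belongs to the job. Leave any blue or purple look-alike of the slab_a alone.

How it is judged (in metres and radians):
On the way, in this order (a step that is already met when the one before it is completed fails the run):
1. every slab stands upright in a bay (((angle between the x axis of slab_a and the z axis of rack, either way round below 0.27 rad and x of slab_a in the frame of bay1 between -0.015 and 0.015 m and y of slab_a in the frame of bay1 between -0.015 and 0.015 m and z of slab_a in the frame of bay1 between 0.036 and 0.048 m) or (angle between the x axis of slab_a and the z axis of rack, either way round below 0.27 rad and x of slab_a in the frame of bay2 between -0.015 and 0.015 m and y of slab_a in the frame of bay2 between -0.015 and 0.015 m and z of slab_a in the frame of bay2 between 0.036 and 0.048 m) or (angle between the x axis of slab_a and the z axis of rack, either way round below 0.27 rad and x of slab_a in the frame of bay3 between -0.015 and 0.015 m and y of slab_a in the frame of bay3 between -0.015 and 0.015 m and z of slab_a in the frame of bay3 between 0.036 and 0.048 m)) and ((angle between the x axis of slab_b and the z axis of rack, either way round below 0.27 rad and x of slab_b in the frame of bay1 between -0.015 and 0.015 m and y of slab_b in the frame of bay1 between -0.015 and 0.015 m and z of slab_b in the frame of bay1 between 0.036 and 0.048 m) or (angle between the x axis of slab_b and the z axis of rack, either way round below 0.27 rad and x of slab_b in the frame of bay2 between -0.015 and 0.015 m and y of slab_b in the frame of bay2 between -0.015 and 0.015 m and z of slab_b in the frame of bay2 between 0.036 and 0.048 m) or (angle between the x axis of slab_b and the z axis of rack, either way round below 0.27 rad and x of slab_b in the frame of bay3 between -0.015 and 0.015 m and y of slab_b in the frame of bay3 between -0.015 and 0.015 m and z of slab_b in the frame of bay3 between 0.036 and 0.048 m)) and ((angle between the x axis of slab_c and the z axis of rack, either way round below 0.27 rad and x of slab_c in the frame of bay1 between -0.015 and 0.015 m and y of slab_c in the frame of bay1 between -0.015 and 0.015 m and z of slab_c in the frame of bay1 between 0.036 and 0.048 m) or (angle between the x axis of slab_c and the z axis of rack, either way round below 0.27 rad and x of slab_c in the frame of bay2 between -0.015 and 0.015 m and y of slab_c in the frame of bay2 between -0.015 and 0.015 m and z of slab_c in the frame of bay2 between 0.036 and 0.048 m) or (angle between the x axis of slab_c and the z axis of rack, either way round below 0.27 rad and x of slab_c in the frame of bay3 between -0.015 and 0.015 m and y of slab_c in the frame of bay3 between -0.015 and 0.015 m and z of slab_c in the frame of bay3 between 0.036 and 0.048 m))), for 0.2 s.
2. the screw above every slab is turned home (((angle between the x axis of slab_a and the z axis of rack, either way round below 0.27 rad and x of slab_a in the frame of bay1 between -0.015 and 0.015 m and y of slab_a in the frame of bay1 between -0.015 and 0.015 m and z of slab_a in the frame of bay1 between 0.036 and 0.048 m and value of joint screw1 above 1.6 rad) or (angle between the x axis of slab_a and the z axis of rack, either way round below 0.27 rad and x of slab_a in the frame of bay2 between -0.015 and 0.015 m and y of slab_a in the frame of bay2 between -0.015 and 0.015 m and z of slab_a in the frame of bay2 between 0.036 and 0.048 m and value of joint screw2 above 1.6 rad) or (angle between the x axis of slab_a and the z axis of rack, either way round below 0.27 rad and x of slab_a in the frame of bay3 between -0.015 and 0.015 m and y of slab_a in the frame of bay3 between -0.015 and 0.015 m and z of slab_a in the frame of bay3 between 0.036 and 0.048 m and value of joint screw3 above 1.6 rad)) and ((angle between the x axis of slab_b and the z axis of rack, either way round below 0.27 rad and x of slab_b in the frame of bay1 between -0.015 and 0.015 m and y of slab_b in the frame of bay1 between -0.015 and 0.015 m and z of slab_b in the frame of bay1 between 0.036 and 0.048 m and value of joint screw1 above 1.6 rad) or (angle between the x axis of slab_b and the z axis of rack, either way round below 0.27 rad and x of slab_b in the frame of bay2 between -0.015 and 0.015 m and y of slab_b in the frame of bay2 between -0.015 and 0.015 m and z of slab_b in the frame of bay2 between 0.036 and 0.048 m and value of joint screw2 above 1.6 rad) or (angle between the x axis of slab_b and the z axis of rack, either way round below 0.27 rad and x of slab_b in the frame of bay3 between -0.015 and 0.015 m and y of slab_b in the frame of bay3 between -0.015 and 0.015 m and z of slab_b in the frame of bay3 between 0.036 and 0.048 m and value of joint screw3 above 1.6 rad)) and ((angle between the x axis of slab_c and the z axis of rack, either way round below 0.27 rad and x of slab_c in the frame of bay1 between -0.015 and 0.015 m and y of slab_c in the frame of bay1 between -0.015 and 0.015 m and z of slab_c in the frame of bay1 between 0.036 and 0.048 m and value of joint screw1 above 1.6 rad) or (angle between the x axis of slab_c and the z axis of rack, either way round below 0.27 rad and x of slab_c in the frame of bay2 between -0.015 and 0.015 m and y of slab_c in the frame of bay2 between -0.015 and 0.015 m and z of slab_c in the frame of bay2 between 0.036 and 0.048 m and value of joint screw2 above 1.6 rad) or (angle between the x axis of slab_c and the z axis of rack, either way round below 0.27 rad and x of slab_c in the frame of bay3 between -0.015 and 0.015 m and y of slab_c in the frame of bay3 between -0.015 and 0.015 m and z of slab_c in the frame of bay3 between 0.036 and 0.048 m and value of joint screw3 above 1.6 rad))), for 0.2 s.
3. the key is back in its block (horizontal distance between key and holder below 0.006 m and z of key in the frame of holder below 0.014 m and angle between key's own z axis and vertical below 0.15 rad), for 0.2 s.
At the end, for the whole second after the job is handed in: Each slab stands in a bay (long axis within 0.27 rad of upright, centre within 15 mm fore-aft and sideways of the bay point, 36-48 mm above it) with its screw beyond 1.6 rad; key in its block (within 6 mm, tip below 14 mm, within 0.15 rad of upright); all at rest (all of step 2 and all of step 3 and linear speed of each of slab_a, slab_b, slab_c, key below 0.02 m/s); the robot touches nothing.
It fails at once if a clip or screw head is pushed with the fingers (contact force between the fingers and clip1 above 2 N or contact force between the fingers and clip2 above 2 N or contact force between the fingers and clip3 above 2 N).
It fails at once if a bystander rock is moved more than 40 mm (distance of any of chalk_lump, granite_lump, ore_lump from where it was at the start of the episode above 0.04 m).
Of slab_a, slab_b, slab_c only 2 to 3 are there at a start; the rules pass over those that are not, and their reading is None.
At some moment in a run one of slab_a, slab_b, slab_c may be knocked a few centimetres aside while the robot is not near it.
It also fails if it takes over 210 s, if anything falls off the work surface, if the arm or the gripper's body presses on something with over 40 N, if the wrist force passes 120 N, or if a joint passes its speed limit or range.

## Robot

A 6-joint arm with a two-finger parallel gripper is mounted at the origin on the work surface. World frame = base frame: x ahead of the robot, y to its left, z up, the work surface at z = 0. Lengths are in m, angles in degrees, forces in N, time in s.
With the tool pointing down it reaches from about 0.35 to 0.875 m from the base axis. Payload 4.2 kg.
Tool frame: the origin (TCP) lies midway between the tips of the shut fingers; the grasp point (between the pads) lies 19 mm behind it; z points along the fingers, y is the line along which they close (so a half turn about z gives the same grasp; the last joint's range is limited). The gripper opens to 87 mm and grips with 3 to 60 N. Pads are 19 mm wide; open, the fingers measure 117 mm over their backs; the gripper's body (75 mm by 190 mm) begins 51 mm behind the grasp point.
Start: joints at [-54.225, 22.042, 0.453, 0, -68.411, -14.817], TCP at [0.224, -0.584, 0.223] pointing down, gripper open.
Joint ranges: [-179.83, 179.83], [-69.29, 118.12], [-61.27, 80.66], [-181.25, 117.63], [-171.15, -9.14], [-177.46, 177.46]. Speed limits (degrees/s): [159.86, 159.86, 180, 180, 180, 180].

## Interface

Orientations are given as [roll, pitch, yaw] about the fixed x, y, z axes, in that order (R = Rz(yaw) Ry(pitch) Rx(roll)).
In Python, from workcell import env gives the robot as it stands. The module is installed in compiled form; this text tells all that it offers. Calls block until the motion is done:
- env.goto(position, orientation): joint-space move of the TCP to a pose.
- env.move_straight(position, rotation=None, rate=0.15, force_limit=None): straight line of the TCP; rotation=None keeps the orientation; rate is the mean speed in m/s. With force_limit (N) it stops when the force on the tool has changed by that much, and returns True; else False.
- env.set_joints(angles): joint-space move.
- env.gripper_to(opening, grasp_force=None): opening from 0.0 (shut) to 1.0 (fully open); grasp_force is the grip in N (None keeps the last); returns when the fingers have stopped.
- env.dwell(seconds).
- env.inverse_kinematics(position, orientation): joint angles nearest the present ones, or None.
- env.read_state(): the state.
- env.grab_frame(name): name is "scene" or "top" or "wrist"; returns a dict with "image" (480x640x3 uint8, blue, green, red), "fx", "fy", "cx", "cy" (pixels), "D" ([k1, k2, p1, p2, k3] as OpenCV has them; the pictures are not rectified), "position" and "orientation" of the camera in the world. Camera axes: x right, y up, looking along -z (the intrinsics and any distortion apply to the point x, -y, -z); pixel columns grow to the right and rows downward; lengths in m; the calibration is good to about 2 mm. A picture is of the moment at which its call begins. There is no depth.
A pose or a line that the arm cannot do raises env.Unreachable and nothing moves.
- env.close_job(): hands the job in; it is judged then, once.
Trained networks look in a picture, given as the dict that the camera call returned (one of the last four; its "shot" number tells which), for a name from the list of things; names that differ only in an ending like _2 or _b are one class to them, and where a whole thing is asked for, a point or a joint stands for the part that bears it (a point fixed in the world has none). Each returns a list of dicts, best first, with "score" (0 to 1); they miss things now and then, are a little off and sometimes report something else, mostly with a low value. They report only what shows in the picture. A call takes as long as a camera call. They do not tell look-alikes from the thing itself.
- env.search_frame(picture, thing): "xyz" ([x, y, z] in m, in world coordinates, good to about 4 mm: the middle of the surface that is visible of it).
- env.trace(picture, thing): "mask" (480x640 bool, what is visible of it).
The state is a dict: "clock": time; "joint_positions": joint angles; "qvel": joint speeds; "joint_torque": joint torques, N m; "position": TCP position; "tool_rot": TCP orientation; "force": force on the tool from outside, world axes, zero at the start; "wrist_torque": the same for the moment, N m; "opening": opening from 0.0 (shut) to 1.0 (fully open); "finger_force": force on a finger pad.
Only numpy, scipy, OpenCV 4.12 (cv2) and the standard library are available. Lean on these libraries where they do the work, as an engineer would, in place of code of your own. Each camera call takes 0.05 s, during which the arm holds its last target. There are 200 camera calls.

## Working session

There is one attempt and no reset: what is moved stays moved. The work goes in short steps, each a Python script; the robot and the scene stay as the last script left them, time stands still between calls to the robot, and variables do not carry over. Pictures are saved under pics/ and viewed, at most 15 in all, crops included, and the job is handed in when it is done.

```bash
mkdir -p pics; ls
python3 - <<'E'
from workcell import env
import cv2, numpy as np
s=env.read_state(); print(s['clock'],s['position'],s['tool_rot'],s['opening'])
for n in ['top','scene']:
    f=env.grab_frame(n); cv2.imwrite(f'pics/{n}0.png',f['image']); print(n,f['fx'],f['D'],f['position'],f['orientation'])
    for t in ['slab_a','slab_b','slab_c','key','holder','rack','clip1','chalk_lump','granite_lump','ore_lump']:
        print(t,[(np.round(d['xyz'],3).tolist(),round(d['score'],2)) for d in env.search_frame(f,t)])
E
```

```text
pics
0.0 [ 0.22332833 -0.58309765  0.22145403] [ 1.79874915e+02 -6.26425578e-03 -1.59054986e+02] 1.001594604621717
top 557.3352480733179 [-0.05906696  0.          0.          0.          0.        ] [ 4.00183467e-01 -1.68959779e-04  1.11027040e+00] [  6.75808362   0.98936533 -89.35717163]
slab_a [([0.334, 0.221, 0.017], 0.95), ([0.338, 0.058, 0.018], 0.89), ([0.458, 0.127, 0.015], 0.83), ([0.472, -0.001, 0.013], 0.83)]
slab_b [([0.334, 0.221, 0.017], 0.95), ([0.338, 0.058, 0.018], 0.89), ([0.458, 0.127, 0.015], 0.83), ([0.472, -0.001, 0.013], 0.83)]
slab_c [([0.334, 0.221, 0.017], 0.95), ([0.338, 0.058, 0.018], 0.89), ([0.458, 0.127, 0.015], 0.83), ([0.472, -0.001, 0.013], 0.83)]
key [([0.494, -0.321, 0.1], 0.54)]
holder [([0.49, -0.312, 0.05], 0.78)]
rack [([0.656, 0.009, 0.012], 0.94)]
clip1 [([0.67, 0.116, 0.108], 0.78), ([0.692, -0.095, 0.107], 0.73), ([0.658, 0.01, 0.01], 0.56), ([0.489, -0.314, 0.047], 0.37)]
chalk_lump [([0.472, 0.326, 0.051], 0.62), ([0.457, 0.127, 0.014], 0.27)]
granite_lump [([0.668, 0.292, 0.04], 0.58), ([0.66, 0.011, 0.01], 0.18)]
ore_lump [([0.68, -0.297
[... 157 characters left out ...]
4  0.93538158] [34.68919973  0.1393001  62.06127762]
slab_a [([0.331, 0.218, 0.015], 0.89), ([0.473, -0.005, 0.01], 0.66), ([0.465, 0.127, 0.018], 0.55)]
slab_b [([0.331, 0.218, 0.015], 0.89), ([0.473, -0.005, 0.01], 0.66), ([0.465, 0.127, 0.018], 0.55)]
slab_c [([0.331, 0.218, 0.015], 0.89), ([0.473, -0.005, 0.01], 0.66), ([0.465, 0.127, 0.018], 0.55)]
key [([0.502, -0.324, 0.091], 0.68)]
holder [([0.512, -0.327, 0.048], 0.88)]
rack [([0.679, -0.005, 0.024], 0.9)]
clip1 [([0.676, 0.118, 0.107], 0.8), ([0.696, -0.101, 0.112], 0.79), ([0.699, -0.301, 0.029], 0.58)]
chalk_lump [([0.489, 0.318, 0.048], 0.87)]
granite_lump [([0.689, 0.285, 0.041], 0.63)]
ore_lump [([0.697, -0.299, 0.033], 0.58)]
```

View pics/top0.png

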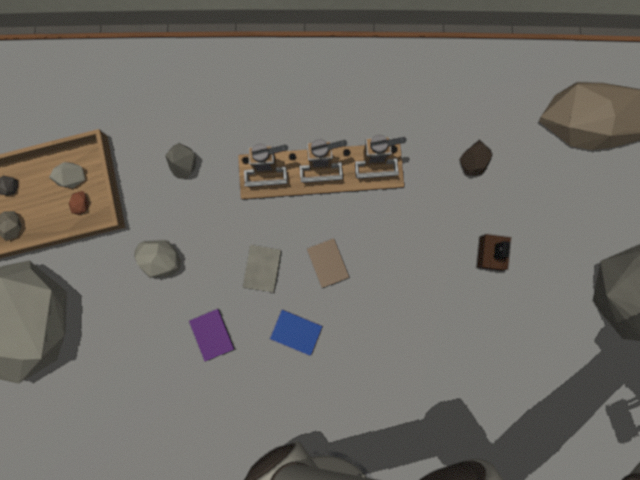

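View pics/scene0.png

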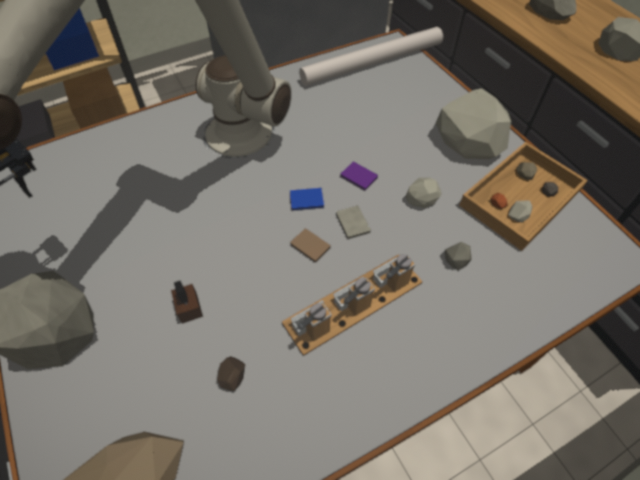

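Two real slabs: grey-green at (262,268) and brown at (327,263) in the top view. Blue (297,332) and purple (211,335) are look-alikes and get left alone. The rack is at (320,170), and the key and block at (495,252). Next, reach checks and closer wrist views.

```bash
cat > h.py <<'E'
from workcell import env
import cv2, numpy as np, json
from scipy.spatial.transform import Rotation as R
def rot(e): return R.from_euler('xyz',e,degrees=True)
def eul(M): return (M if isinstance(M,R) else R.from_matrix(M)).as_euler('xyz',degrees=True)
def ray(f,px):
    K=np.array([[f['fx'],0,f['cx']],[0,f['fy'],f['cy']],[0,0,1]])
    u=cv2.undistortPoints(np.array(px,float).reshape(-1,1,2),K,np.array(f['D'])).reshape(-1,2)
    d=np.c_[u[:,0],-u[:,1],-np.ones(len(u))]
    return np.array(f['position']),rot(f['orientation']).apply(d)
def at_z(f,px,z):
    p,d=ray(f,px); return p+d*((z-p[2])/d[:,2])[:,None]
def proj(f,X):
    q=rot(f['orientation']).inv().apply(np.atleast_2d(X)-np.array(f['position']))
    K=np.array([[f['fx'],0,f['cx']],[0,f['fy'],f['cy']],[0,0,1]])
    q=q*[1,-1,-1]
    return cv2.projectPoints(q.reshape(-1,1,3),np.zeros(3),np.zeros(3),K,np.array(f['D']))[0].reshape(-1,2)
def toolrot(z,y):
    z=np.array(z,float);z/=np.linalg.norm(z);y=np.array(y,float);y-=z*(y@z);y/=np.linalg.norm(y)
    return eul(np.c_[np.cross(y,z),y,z])
def save(f,n):
    cv2.imwrite(f'pics/{n}.png',f['image']); json.dump({k:np.array(f[k]).tolist() for k in f if k not in('image',)},open(f'pics/{n}.json','w'))
def load(n): return {**json.load(open(f'pics/{n}.json')),'image':cv2.imread(f'pics/{n}.png')}
E
python3 - <<'E'
from h import *
for s in (1,-1):
    print('down',env.inverse_kinematics([.5,.06,.35],toolrot([0,0,-1],[0,s,0])))
    for b in (15,25,35):
        c,sn=np.cos(np.radians(b)),np.sin(np.radians(b))
        print(b,s,'grasp',env.inverse_kinematics([.46,.12,.01],toolrot([-sn,0,-c],[0,s,0])))
        print(b,s,'place',env.inverse_kinematics([.645,.12,.07],toolrot([c,0,-sn],[0,s,0])))
E
```

```text
down [ 2.53439081e+01  6.19048113e+00 -2.77650642e+00 -2.54444375e-14
 -8.10330124e+01 -1.15343908e+02]
15 1 grasp [  29.13685365   30.08857779  -20.82092122   -9.12547693  -52.61572432
 -112.72954762]
15 1 place [  -6.51323503   43.9398494   -51.66633818 -173.62310054  -80.57081601
   90.64362029]
25 1 grasp [  26.56350616   34.9513192   -13.07710647  -12.02609735  -65.10084102
 -109.25115688]
25 1 place [  -6.16884883   35.4162819   -48.74797545 -173.48966791  -59.19985672
   89.27116948]
35 1 grasp [  24.54379397   40.15104203   -6.01148258  -14.16943789  -76.73305792
 -107.19312457]
35 1 place [  -5.67812035   29.02203313  -43.55334324 -172.38206489  -37.68831559
   87.22228212]
down [ 2.53439081e+01  6.19048113e+00 -2.77650642e+00  2.54444375e-14
 -8.10330124e+01  6.46560919e+01]
15 -1 grasp [ 29.13685365  30.08857779 -20.82092122  -9.12547693 -52.61572432
  67.27045238]
15 -1 place [  -6.51323503   43.9398494   -51.66633818 -173.62310054  -80.57081601
  -89.35637971]
25 -1 grasp [ 26.56350616  34.9513192  -13.07710647 -12.02609735 -65.10084102
  70.74884312]
25 -1 place [  -6.16884883   35.4162819   -48.74797545 -173.48966791  -59.19985672
  -90.72883052]
35 -1 grasp [ 24.54379397  40.15104203  -6.01148258 -14.16943789 -76.73305792
  72.80687543]
35 -1 place [  -5.67812035   29.02203313  -43.55334324 -172.38206489  -37.68831559
  -92.77771788]
```

```bash
python3 - <<'E'
from h import *
o=toolrot([0,0,-1],[0,1,0])
for n,p in [('w_key',[.47,-.3,.36]),('w_rack',[.60,.06,.38]),('w_slab',[.44,.06,.36])]:
    env.goto(p,o); f=env.grab_frame('wrist'); save(f,n); print(n,f['position'],f['orientation'],f['fx'],env.read_state()['clock'])
    for t in ['slab_a','key','holder','clip1']:
        L=[(d['xyz'],d['score']) for d in env.search_frame(f,t)]
        print(t,[(np.round(a,3).tolist(),round(b,2)) for a,b in L])
    if n=='w_slab':
        for d in env.trace(f,'slab_a'):
            c,_=cv2.findContours(d['mask'].astype(np.uint8),0,2)
            c=max(c,key=cv2.contourArea)[:,0]
            P=at_z(f,c,.014)[:,:2]*1000
            print(d['score'],cv2.minAreaRect(P.astype(np.float32)), f['image'][d['mask']].mean(0))
E
python3 -c "
import cv2,numpy as np
a=[cv2.imread(f'pics/{n}.png') for n in ('w_key','w_slab')]
cv2.imwrite('pics/m1.png',cv2.resize(np.hstack(a),(800,300)))"
```

```text
w_key [ 0.39697128 -0.30041258  0.52135609] [-1.55342977e+01 -2.06613459e-04  8.99584241e+01] 383.8825654717443 2.6333
slab_a [([0.338, 0.051, 0.016], 0.95), ([0.468, 0.105, 0.015], 0.89), ([0.469, -0.004, 0.017], 0.62)]
key [([0.49, -0.325, 0.103], 0.87)]
holder [([0.481, -0.321, 0.048], 0.85)]
clip1 [([0.628, -0.053, 0.014], 0.41), ([0.658, -0.302, 0.021], 0.26)]
w_rack [0.5271265  0.05914149 0.54190377] [-1.55890331e+01  2.90597636e-02  8.99280060e+01] 383.8825654717443 4.3083
slab_a [([0.457, 0.128, 0.012], 0.95), ([0.473, -0.001, 0.017], 0.71), ([0.377, 0.215, 0.019], 0.66), ([0.375, 0.077, 0.014], 0.54), ([0.476, 0.317, 0.054], 0.48)]
key [([0.494, -0.318, 0.059], 0.4)]
holder [([0.492, -0.304, 0.044], 0.94)]
clip1 [([0.681, 0.01, 0.107], 0.9), ([0.673, 0.119, 0.113], 0.7), ([0.69, -0.096, 0.107], 0.57)]
w_slab [0.36691866 0.05979256 0.52237544] [-1.56940292e+01 -2.33278795e-02  9.00069034e+01] 383.8825654717443 5.2417
slab_a [([0.461, 0.129, 0.016], 0.96), ([0.338, 0.057, 0.012], 0.93), ([0.328, 0.222, 0.017], 0.56)]
key [([0.491, -0.319, 0.071], 0.74)]
holder [([0.488, -0.305, 0.042], 0.93)]
clip1 [([0.669, 0.118, 0.11], 0.97), ([0.686, -0.093, 0.113], 0.93), ([0.679, 0.009, 0.106], 0.81)]
0.77 ((330.23846435546875, 222.869873046875), (87.38626861572266, 68.07106018066406), 22.819459915161133) [126.45690974  66.6718511  107.67924528]
0.69 ((460.327880859375, 128.503173828125), (63.86854934692383, 86.45938873291016), 81.23716735839844) [115.11051213 128.16846361 130.94407008]
0.68 ((472.4328308105469, -0.3394927978515625), (83.82945251464844, 59.51939392089844), 22.265714645385742) [ 88.31716705 110.28752887 129.54618938]
0.68 ((336.5823669433594, 59.19218063354492), (88.55027770996094, 63.56965637207031), 68.14769744873047) [102.33630229  59.8879892   40.06072874]
0.54 ((732.2744750976562, -0.6181640625), (333.00128173828125, 88.08833312988281), 89.96781921386719) [67.18370772 85.31125742 99.39723728]
```

View pics/w_rack.png

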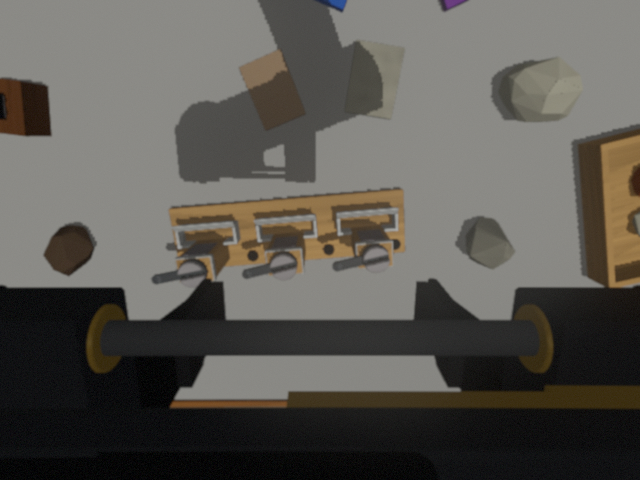

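View pics/m1.png

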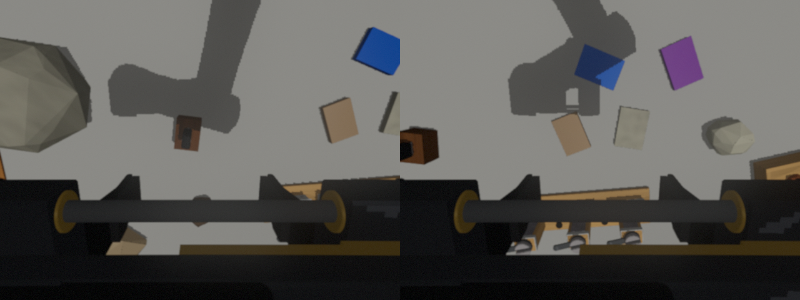

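The wrist view shows the rack with shoes at (206,236), (286,229) and (367,222), and heads at (190,272), (284,265) and (376,257). Grey slab is (375,78), 86x63 mm, so slab_a. Brown slab is (272,90), 83x59 mm, so slab_b. Next, a closer view to locate the rack.

Run:
```python
from h import *
o=toolrot([0,0,-1],[0,1,0])
env.goto([.66,.01,.25],o); f=env.grab_frame('wrist'); save(f,'r2'); print(f['position'],f['orientation'])
g=env.grab_frame('wrist'); save(g,'r2b')
im=cv2.resize(f['image'][130:330,110:530],(800,381),interpolation=cv2.INTER_CUBIC); cv2.imwrite('pics/r2c.png',im)
```

```text
[0.58690837 0.01020439 0.41284972] [-1.56683199e+01  1.38840816e-02  9.00163715e+01]
```

View pics/r2c.png

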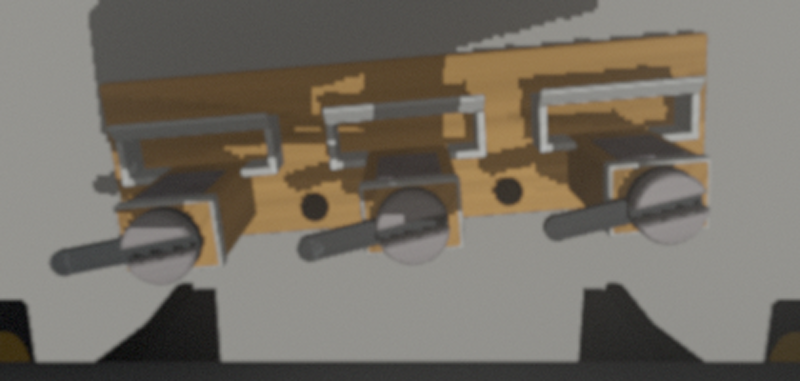

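```bash
cat > fit.py <<'E'
from h import *
f=load('r2')
px=np.array([[669,205],[411,229],[160,247]])/1.905+[110,130]
P=at_z(f,px,.116); print(P.round(4), np.linalg.norm(np.diff(P,axis=0),axis=1))
c=P.mean(0); d=P[0]-P[2]; yaw=np.arctan2(-d[0],d[1])
Rz=R.from_euler('z',yaw)
o=c-Rz.apply([.027,0,0]); o[2]=0
print('origin',o,'yaw',np.degrees(yaw))
np.save('rack.npy',[o[0],o[1],yaw])
im=f['image'].copy(); im=cv2.resize(im,None,fx=4,fy=4,interpolation=cv2.INTER_CUBIC)
def line(L,col,close=True):
    q=(proj(f,Rz.apply(np.array(L))+o)*4+1.5).astype(int); cv2.polylines(im,[q.reshape(-1,1,2)],close,col,1)
t=np.linspace(0,2*np.pi,40)
for y in (.11,0,-.11):
    line(np.c_[.027+.016*np.cos(t),y+.016*np.sin(t),0*t+.116],(0,0,255))
    line([[.01,y-.022,.1],[.01,y+.022,.1],[.042,y+.022,.1],[.042,y-.022,.1]],(255,0,0))
    line([[.01,y-.037,.038],[-.01,y-.037,.038],[-.017,y-.037,.038],[-.017,y+.037,.038],[-.01,y+.037,.038],[.01,y+.037,.038]],(0,255,0),False)
    line([[-.01,y-.037,.012],[-.01,y+.037,.012],[.01,y+.037,.012],[.01,y-.037,.012]],(255,255,0))
cv2.imwrite('pics/fit.png',cv2.resize(im[540:1200,460:2000],(800,343),interpolation=cv2.INTER_AREA))
# compare with other cameras
for n in ['w_rack']:
    g=load(n); print(proj(g,Rz.apply([[.027,.11,.116],[.027,0,.116],[.027,-.11,.116]])+o))
E
python3 fit.py
```

```text
[[ 0.667   0.1235  0.116 ]
 [ 0.6776  0.0153  0.116 ]
 [ 0.6857 -0.0918  0.116 ]] [0.10874607 0.10739317]
origin [0.64987402 0.01334972 0.        ] yaw 4.947861073922226
[[376.42397568 258.90092596]
 [282.69066829 266.68465683]
 [189.8913572  274.42214459]]
```

View pics/fit.png

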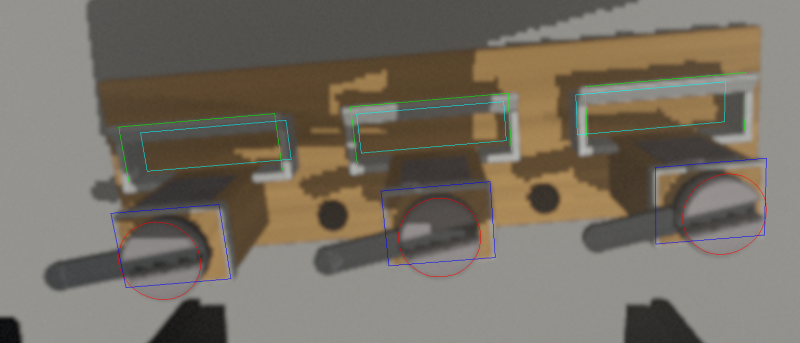

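Run:
```python
from h import *
o=toolrot([0,0,-1],[0,1,0])
env.goto([.665,.07,.19],o); f=env.grab_frame('wrist'); save(f,'r3'); print(f['position'],f['orientation'])
im=cv2.resize(f['image'][120:300,190:460],(800,533),interpolation=cv2.INTER_CUBIC); cv2.imwrite('pics/r3c.png',im)
```

```text
[0.59168512 0.07106647 0.35250826] [-1.56272695e+01  3.70351131e-02  9.01400175e+01]
```

View pics/r3c.png

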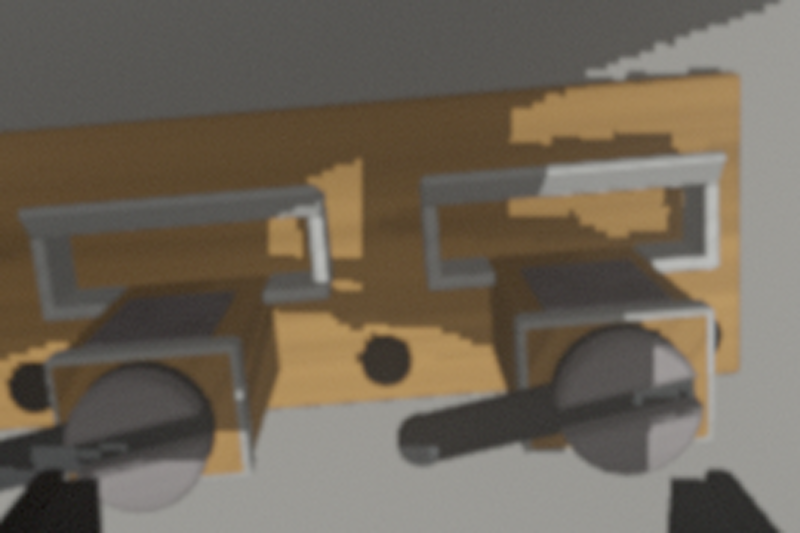

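```bash
cat > fit2.py <<'E'
from h import *
from scipy.optimize import least_squares
f=load('r3')
obs=[] # (kind fn of params -> local xyz), px
def add(fn,px,w=1): obs.append((fn,np.array(px)/2.963+[190,120],w))
add(lambda e:[.027,.11,.116],[629,400]); add(lambda e:[.027,0,.116],[138,437])
for y,L in ((.11,[(517,316),(713,307),(712,438)]),(0,[(47,357),(240,342),(249,472)])):
    add(lambda e,y=y:[.01,y-.022,.1],L[0]); add(lambda e,y=y:[.01,y+.022,.1],L[1]); add(lambda e,y=y:[.042,y+.022,.1],L[2])
for y,L in ((.11,[(430,288),(718,267),(421,182),(726,155)]),(0,[(45,318),(328,298),(20,212),(322,188)])):
    add(lambda e,y=y:[e[2],y-.037-e[0],.038],L[0]); add(lambda e,y=y:[e[2],y+.037+e[0],.038],L[1])
    add(lambda e,y=y:[e[1],y-.037-e[3],.038],L[2]); add(lambda e,y=y:[e[1],y+.037+e[3],.038],L[3])
add(lambda e:[e[4],.165,.012],[740,73]); add(lambda e:[e[4]+.092,.165,.012],[740,372])
def res(p,full=False):
    Rz=R.from_euler('z',p[2]); e=p[9:]
    X=Rz.apply([o[0](e) for o in obs])+[p[0],p[1],0]
    g=dict(f); g['position']=np.array(f['position'])+p[3:6]
    g['orientation']=eul(rot(f['orientation'])*R.from_rotvec(p[6:9]))
    r=proj(g,X)-np.array([o[1] for o in obs])
    if full: return r
    return np.r_[r.ravel(), p[3:6]/.002, p[6:9]/.005, (e-[.002,-.018,.011,.002,-.04])/.003]
p=least_squares(res,np.r_[.65,.013,.08,np.zeros(6),.002,-.018,.011,.002,-.04]).x
print('rack',p[:3].round(4),np.degrees(p[2])); print('cam',p[3:6].round(4),np.degrees(p[6:9]).round(2)); print(p[9:].round(4)); print(res(p,1).round(1).tolist())
np.save('rack.npy',p[:3])
E
python3 fit2.py
```

```text
rack [0.65   0.0143 0.0807] 4.626226585478676
cam [-0.     -0.      0.0021] [ 0.08 -0.07 -0.02]
[ 0.0036 -0.0162  0.0145  0.0051 -0.0373]
[[1.1, 1.2], [-0.7, 1.2], [1.1, 1.1], [-0.2, -0.8], [0.1, -0.6], [-0.3, -0.5], [-1.7, -0.3], [0.4, -0.6], [0.0, 0.2], [-0.3, -0.2], [-1.3, -0.5], [-1.1, 0.4], [0.3, 0.1], [0.4, -0.5], [1.1, -0.2], [0.8, -0.0], [0.6, -0.6], [-0.1, 0.4]]
```

```bash
cat > slab.py <<'E'
from h import *
B=np.radians(20); C,S=np.cos(B),np.sin(B); s=-1
rk=np.load('rack.npy')
def st(t): 
    r=env.read_state(); print(t,'clk %.1f'%r['clock'],'pos',r['position'].round(4),'F',np.round(r['force'],1),'open %.3f'%r['opening'],'ff',np.round(r['finger_force'],1)); return r
def bay(i): return R.from_euler('z',rk[2]).apply([0,(2-i)*.11,.012])+[rk[0],rk[1],0]
def measure(near):
    env.goto([near[0]-.02,near[1],.30],toolrot([0,0,-1],[0,s,0])); f=env.grab_frame('wrist'); best=None
    for d in env.trace(f,'slab_a'):
        col=f['image'][d['mask']].mean(0)
        if col[0]>col[1]+3: continue   # blue/purple
        c,_=cv2.findContours(d['mask'].astype(np.uint8),0,2); c=max(c,key=cv2.contourArea)[:,0]
        (x,y),(w,h),a=cv2.minAreaRect((at_z(f,c,.012)[:,:2]*1000).astype(np.float32))
        if w<h: a+=90; w,h=h,w
        a=(a+90)%180-90
        print('cand',x,y,w,h,a,col.round())
        e=np.hypot(x/1000-near[0],y/1000-near[1])
        if 75<w<95 and 50<h<72 and (best is None or e<best[0]): best=(e,x/1000,y/1000,a)
    return best
def pick(near,off=.010):
    env.gripper_to(1.0)
    _,x,y,a=m=measure(near); print('slab',m); a=np.radians(a)
    h=np.array([np.cos(a),np.sin(a),0]); yv=np.array([-h[1],h[0],0])*s; z=-S*h-C*np.array([0,0,1])
    o=toolrot(z,yv); c=np.array([x,y,.007]); t=c+off*h; t[2]=.0055
    # keep pad centre-line on the offset point at slab mid height
    env.goto(t-z*.09+[0,0,.02],o); env.move_straight(t,rate=.08,force_limit=15); st('at')
    env.gripper_to(0.5,40); r=st('closed')
    np.save('v.npy',rot(r['tool_rot']).inv().apply(c-r['position']))
    env.move_straight(r['position']+[0,0,.2]); st('lift')
def place(i,half):
    v=np.load('v.npy'); v[1]=0
    b=bay(i); Rz=R.from_euler('z',rk[2]); fx=Rz.apply([1,0,0])
    o=toolrot(Rz.apply([C,0,-S]),Rz.apply([0,s,0])); Rp=rot(o)
    T=lambda dx,dz: b+Rz.apply([dx,0,half+dz])-Rp.apply(v)
    env.goto(T(-.15,.26),o); env.goto(T(-.09,.10),o); env.move_straight(T(-.05,.032),rate=.1); st('pre')
    env.move_straight(T(-.006,.032),rate=.06)
    hit=env.move_straight(T(.010,.032),rate=.015,force_limit=4); r=st(f'post {hit}')
    dx=(r['position']-T(0,.032))@fx; print('contact dx (expect .003)',dx)
    dx=dx-.0025 if hit else 0
    env.move_straight(T(dx,.032),rate=.02)
    hit=env.move_straight(T(dx,-.006),rate=.02,force_limit=8); r=st(f'down {hit}')
    print('dz',r['position'][2]-T(0,0)[2]); np.save('T.npy',T(dx,0))
def release():
    r=env.read_state(); Rz=R.from_euler('z',rk[2])
    env.gripper_to(r['opening']+.12); st('rel')
    env.move_straight(r['position']+Rz.apply([-.09,0,.0]),rate=.08)
    p=env.read_state()['position']; env.move_straight(p+[0,0,.12])
E
python3 - <<'E'
from slab import *
pick([.460,.128])
env.goto([.45,.12,.35],env.read_state()['tool_rot']); save(env.grab_frame('scene'),'s1')
place(1,.043)
save(env.grab_frame('scene'),'s2'); f=env.grab_frame('wrist'); save(f,'p1');
E
python3 -c "
import cv2,numpy as np
a=cv2.imread('pics/s2.png')[200:400,220:480]; b=cv2.imread('pics/p1.png')
cv2.imwrite('pics/m2.png',np.hstack([cv2.resize(a,(400,308)),cv2.resize(b,(400,308))]))"
```

```text
cand 472.6438293457031 -0.8113021850585938 84.03594207763672 60.48469161987305 21.529142379760742 [ 79.  99. 117.]
cand 460.5859375 128.34263610839844 86.42147064208984 62.19240951538086 -8.861663818359375 [103. 115. 117.]
slab (np.float64(0.0006787652441637212), 0.4605859375, 0.12834263610839844, -8.861663818359375)
at clk 12.1 pos [0.471  0.1269 0.0059] F [ 0.1  0.3 -0.5] open 0.998 ff 0.0
closed clk 12.7 pos [0.4705 0.1268 0.0056] F [0.1 0.9 1.4] open 0.705 ff 40.0
lift clk 14.2 pos [0.47   0.1267 0.2047] F [ 0.1 -0.1 -2.7] open 0.705 ff 40.0Traceback (most recent call last):
  File "<stdin>", line 4, in <module>
  File "slab.py", line 35, in place
    env.goto(T(-.15,.26),o); env.goto(T(-.09,.10),o); env.move_straight(T(-.05,.032),rate=.1); st('pre')
    ~~~~~~~~^^^^^^^^^^^^^^^
workcell.Unreachable: the arm cannot take that pose within its joint ranges
[ WARN:0@0.006] global loadsave.cpp:275 findDecoder imread_('pics/s2.png'): can't open/read file: check file path/integrity
Traceback (most recent call last):
TypeError: 'NoneType' object is not subscriptable
```

Run:
```python
from slab import *
v=np.load('v.npy'); print(v); v[1]=0
Rz=R.from_euler('z',rk[2])
print(env.read_state()['joint_positions'].round())
for i in (1,2):
  for ss in (1,-1):
    o=toolrot(Rz.apply([C,0,-S]),Rz.apply([0,ss,0])); Rp=rot(o)
    for dx in (0,-.05,-.09,-.12,-.15):
      for dz in (0,.032,.1,.18,.26):
        q=env.inverse_kinematics(bay(i)+Rz.apply([dx,0,.043+dz])-Rp.apply(v),o)
        if ss==-1 or dx==0: print(i,ss,dx,dz,None if q is None else np.round(q))
```

```text
[-9.95082345e-03  3.38155825e-05  2.09326645e-03]
[  27.   13.    7.  -12. -101.   54.]
1 1 0 0 [  -9.   44.  -50. -166.  -73.   91.]
1 1 0 0.032 [  -9.   38.  -49. -166.  -67.   89.]
1 1 0 0.1 [  -9.   26.  -47. -164.  -54.   85.]
1 1 0 0.18 [  -8.   14.  -41. -159.  -36.   78.]
1 1 0 0.26 [  -5.    4.  -30. -146.  -17.   61.]
1 -1 0 0 [  -9.   40.  -49. -166.  -69.  -90.]
1 -1 0 0.032 [  -9.   35.  -48. -166.  -63.  -92.]
1 -1 0 0.1 [  -9.   23.  -45. -163.  -49.  -96.]
1 -1 0 0.18 [  -8.   12.  -38. -158.  -32. -105.]
1 -1 0 0.26 [  -3.    3.  -26. -139.  -11. -128.]
1 -1 -0.05 0 [ -11.   42.  -56. -165.  -77.  -88.]
1 -1 -0.05 0.032 [ -11.   35.  -55. -164.  -70.  -90.]
1 -1 -0.05 0.1 [ -11.   21.  -52. -162.  -53.  -96.]
1 -1 -0.05 0.18 [  -9.    8.  -44. -155.  -33. -106.]
1 -1 -0.05 0.26 [  -3.   -2.  -30. -135.  -10. -132.]
1 -1 -0.09 0 [ -13.   45.  -61. -163.  -85.  -85.]
1 -1 -0.09 0.032 [ -13.   37.  -61. -163.  -77.  -88.]
1 -1 -0.09 0.1 [ -13.   20.  -57. -160.  -57.  -95.]
1 -1 -0.09 0.18 [ -11.    4.  -48. -153.  -34. -108.]
1 -1 -0.09 0.26 None
1 -1 -0.12 0 None
1 -1
[... 939 characters left out ...]
30. -130.]
2 -1 -0.05 0.26 None
2 -1 -0.09 0 [ -32.   42.  -54. -145.  -75.  -86.]
2 -1 -0.09 0.032 [ -31.   34.  -53. -144.  -68.  -92.]
2 -1 -0.09 0.1 [ -29.   18.  -48. -138.  -51. -107.]
2 -1 -0.09 0.18 [ -22.    3.  -38. -124.  -31. -132.]
2 -1 -0.09 0.26 None
2 -1 -0.12 0 [ -35.   45.  -58. -142.  -80.  -82.]
2 -1 -0.12 0.032 [ -35.   36.  -57. -141.  -72.  -88.]
2 -1 -0.12 0.1 [ -32.   16.  -51. -135.  -53. -107.]
2 -1 -0.12 0.18 [ -24.   -0.  -40. -121.  -31. -135.]
2 -1 -0.12 0.26 None
2 -1 -0.15 0 None
2 -1 -0.15 0.032 [ -39.   39.  -61. -138.  -77.  -83.]
2 -1 -0.15 0.1 [ -35.   15.  -54. -132.  -55. -106.]
2 -1 -0.15 0.18 [ -25.   -4.  -42. -117.  -32. -138.]
2 -1 -0.15 0.26 None
```

```bash
sed -i "s/env.goto(T(-.15,.26),o); env.goto(T(-.09,.10),o)/env.goto(T(-.09,.18),o); env.goto(T(-.08,.10),o)/; s/\[-.09,0,.0\]/[-.075,0,.0]/" slab.py
python3 - <<'E'
from slab import *
place(1,.043)
save(env.grab_frame('scene'),'s2'); f=env.grab_frame('wrist'); save(f,'p1');
E
python3 -c "
import cv2,numpy as np
a=cv2.imread('pics/s2.png')[200:400,220:480]; b=cv2.imread('pics/p1.png')
cv2.imwrite('pics/m2.png',np.hstack([cv2.resize(a,(400,308)),cv2.resize(b,(400,308))]))"
```

```text
pre clk 18.6 pos [0.5928 0.1201 0.0985] F [-0.2  0.6 -1.9] open 0.704 ff 40.0
post True clk 20.0 pos [0.6404 0.124  0.0968] F [-3.1 -2.6  3.3] open 0.703 ff 40.0
contact dx (expect .003) -0.0021188428093404407
down True clk 21.0 pos [0.6372 0.1242 0.0902] F [-3.5  0.1  3.1] open 0.708 ff 40.0
dz 0.025154486986937966
```

View pics/m2.png

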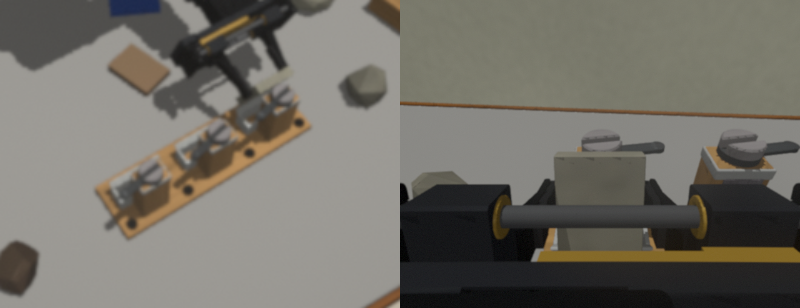

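```bash
python3 -c "
import cv2,numpy as np
a=cv2.imread('pics/s2.png')[230:300,350:440]; b=cv2.imread('pics/p1.png')[190:410,200:440]
cv2.imwrite('pics/m3.png',np.hstack([cv2.resize(a,(400,311),interpolation=2),cv2.resize(b,(400,311),interpolation=2)]))"
```

```text
(no output)
```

View pics/m3.png

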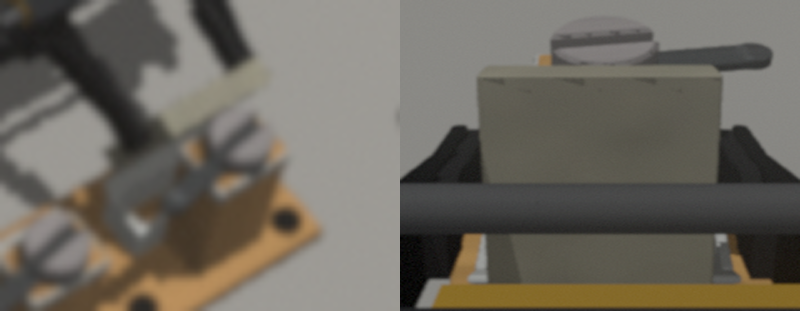

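Run:
```python
from slab import *
f=load('p1'); r=env.read_state(); v=np.load('v.npy'); v[1]=0
print(r['position'],r['tool_rot'],f['position'],f['orientation'])
Rp=rot(r['tool_rot']); c=r['position']+Rp.apply(v)
# slab axes: up = perpendicular to tool
Rz=R.from_euler('z',rk[2]); print('centre in bay1',Rz.inv().apply(c-bay(1)))
def slabpts(c): return c+Rz.apply([[-.007,y,z] for z in (.043,-.043) for y in (-.031,.031)]+[[.007,y,.043] for y in (-.031,.031)])
b=bay(1)
H=b+Rz.apply([[.027,.016*np.sin(t),.104] if 0 else [.027+.016*np.cos(t),.016*np.sin(t),.104] for t in np.linspace(0,2*np.pi,9)])
sh=b+Rz.apply([[x,y,.026] for x in (-.0165,.010) for y in (-.037,.037)])
im=cv2.resize(f['image'],None,fx=3,fy=3,interpolation=2)
def dr(P,col,close=True):
    q=(proj(f,P)*3+1).astype(int); cv2.polylines(im,[q.reshape(-1,1,2)],close,col,1)
S=slabpts(c); dr(S[[0,1,3,2]],(0,0,255)); dr(S[[0,1,5,4]],(0,0,255)); dr(H,(255,0,0)); dr(sh[[0,1,3,2]],(0,255,0))
dr(b+Rz.apply([[x,y,.088] for x,y in ((.01,-.022),(.01,.022),(.042,.022),(.042,-.022))]),(255,255,0))
cv2.imwrite('pics/ov.png',im[480:1260,520:1400][:600,:800] if 0 else cv2.resize(im[480:1260,460:1500],(800,600)))
```

```text
[0.63688214 0.12423467 0.08970641] [-179.84956731  -69.65997435    4.59366194] [0.5116057866014654, 0.11369010851347429, 0.2147510097622109] [54.08992532921803, 0.03371883606793585, -85.26871559577074]
centre in bay1 [-0.00566216  0.00060553  0.06764846]
```

View pics/ov.png

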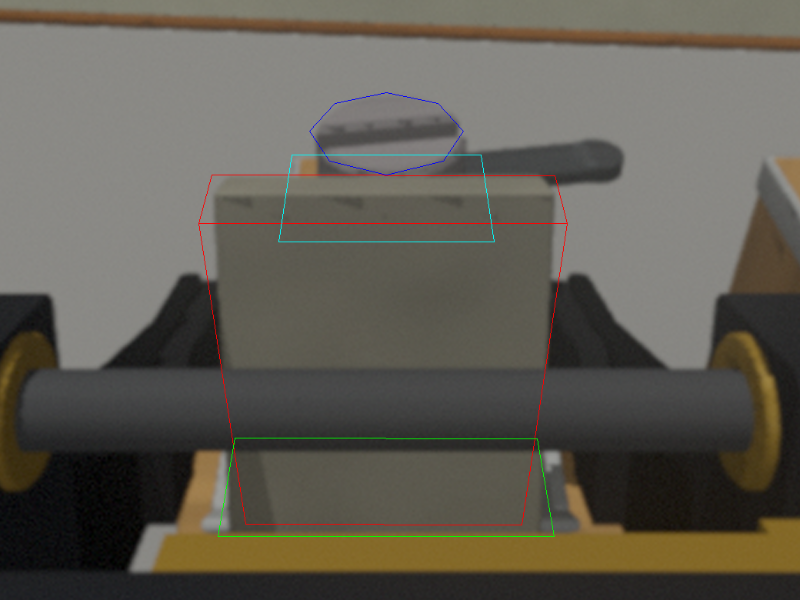

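```bash
cat > tilt.py <<'E'
from slab import *
from scipy.optimize import least_squares
f=load('p1'); Rz=R.from_euler('z',rk[2]); b=bay(1)
to=lambda p: np.array(p)*1.3/3+[460/3,160]
obs=to([(215,195),(555,195),(228,178),(545,178)]); sides=to([(232,530),(540,530)])
def model(p,L=.043,W=.031):
    Rs=Rz*R.from_euler('zyx',[p[4],p[3],0]); c=b+Rz.apply(p[:3])
    return c,Rs
def res(p):
    c,Rs=model(p)
    a=proj(f,c+Rs.apply([[-.007,-.031,.043],[-.007,.031,.043],[.007,-.031,.043],[.007,.031,.043]]))
    a=a[[1,0,3,2]] if a[0,0]>a[1,0] else a
    e=[]
    for k,y in ((0,.031),(1,-.031)):
        L=proj(f,c+Rs.apply([[-.007,y,-.02],[-.007,y,-.043]]))
        t=(sides[k,1]-L[0,1])/(L[1,1]-L[0,1]); e.append(L[0,0]+t*(L[1,0]-L[0,0])-sides[k,0])
    return np.r_[(a-obs).ravel(),e]
s=least_squares(res,[-.005,0,.067,.2,0]); print(s.x.round(4),np.degrees(s.x[3:]),s.fun.round(1))
E
python3 tilt.py
```

```text
[-0.0096  0.      0.0646  0.3789 -0.0059] [21.70968892 -0.33894095] [ 0.1  0.1  0.6  0.4  0.4 -0.4 -0.7 -0.1 -0.4  0. ]
```

The overlay shows the slab held but pitched 22° in the grip. Its foot caught the flared front rim, which is taller than I assumed. I'll lay it back on the table, regrasp and come in higher.

Run:
```python
from slab import *
r=env.read_state(); Rz=R.from_euler('z',rk[2])
env.move_straight(r['position']+Rz.apply([-.03,0,0]),rate=.05)
env.move_straight(env.read_state()['position']+[0,0,.09])
o=toolrot([0,0,-1],[0,s,0])
env.goto([.46,.128,.25],o); env.goto([.46,.128,.05],o); st('above')
print(env.move_straight([.46,.128,-.002],rate=.03,force_limit=5)); st('down')
env.gripper_to(1.0); env.move_straight([.46,.128,.12]); 
print(measure([.45,.128]))
```

```text
above clk 25.8 pos [0.4613 0.1286 0.0509] F [ 0.4  0.2 -1.1] open 0.707 ff 40.0
True
down clk 27.2 pos [0.4598 0.128  0.0044] F [-1.7  0.1  4.5] open 0.705 ff 40.0
cand 472.4942932128906 -0.7045135498046875 84.81527709960938 60.61894226074219 21.716062545776367 [ 82. 103. 121.]
(np.float64(0.13065544395561693), 0.4724942932128906, -0.0007045135498046875, 21.716062545776367)
```

Run:
```python
from slab import *
env.goto([.43,.10,.33],toolrot([0,0,-1],[0,s,0]))
for n in ('wrist','top'):
    f=env.grab_frame(n); save(f,'q_'+n)
    print(n,[(np.round(d['xyz'],3).tolist(),round(d['score'],2)) for d in env.search_frame(f,'slab_a')])
    for d in env.trace(f,'slab_a'):
        c,_=cv2.findContours(d['mask'].astype(np.uint8),0,2); c=max(c,key=cv2.contourArea)[:,0]
        print(cv2.minAreaRect((at_z(f,c,.012)[:,:2]*1000).astype(np.float32)),f['image'][d['mask']].mean(0).round())
```

```text
wrist [([0.338, 0.058, 0.016], 0.81), ([0.336, 0.22, 0.017], 0.81), ([0.485, 0.152, 0.014], 0.58), ([0.471, 0.003, 0.015], 0.56)]
((330.2865295410156, 223.47866821289062), (88.73810577392578, 65.2105941772461), 23.875457763671875) [112.  51.  92.]
((483.91009521484375, 151.2407684326172), (87.08173370361328, 64.18274688720703), 1.1404666900634766) [110. 123. 126.]
((337.23626708984375, 58.75989532470703), (88.02120208740234, 65.47923278808594), 68.69940948486328) [78. 44. 31.]
top [([0.471, -0.01, 0.012], 0.69), ([0.498, -0.317, 0.098], 0.59), ([0.326, 0.218, 0.016], 0.57), ([0.336, 0.061, 0.014], 0.56)]
((323.4107360839844, 220.5285186767578), (78.01446533203125, 64.20368194580078), 24.59766960144043) [124.  68. 105.]
((336.85260009765625, 58.26158905029297), (86.4330062866211, 62.38282775878906), 69.26594543457031) [83. 49. 34.]
((513.7195434570312, 122.48075866699219), (28.838993072509766, 14.059162139892578), 30.121875762939453) [108. 119. 122.]
```

```bash
python3 - <<'E'
import re
t=open('slab.py').read()
a=t.index("    env.goto(T(-.09,.18),o)"); b=t.index("def release")
t=t[:a]+"""    dx=-.001
    env.goto(T(-.09,.18),o); env.goto(T(-.08,.10),o); env.move_straight(T(-.05,.06),rate=.1); st('pre')
    print(env.move_straight(T(dx,.05),rate=.06,force_limit=6)); r=st('over'); print('err',r['position']-T(dx,.05))
    hit=env.move_straight(T(dx,-.006),rate=.025,force_limit=8); r=st(f'down {hit}')
    print('dz',r['position'][2]-T(0,0)[2]); np.save('T.npy',T(dx,0))
"""+t[b:]
t=t.replace("gripper_to(0.5,40)","gripper_to(0.5,55)")
open('slab.py','w').write(t)
E
python3 - <<'E'
from slab import *
pick([.484,.151])
place(1,.043)
save(env.grab_frame('scene'),'s3'); f=env.grab_frame('wrist'); save(f,'p2')
E
```

```text
cand 473.2339782714844 -0.5555000305175781 86.17206573486328 61.29813766479492 22.424671173095703 [ 70.  88. 103.]
cand 483.48114013671875 151.8060302734375 86.76986694335938 63.17226791381836 0.054025497287511826 [101. 113. 116.]
slab (np.float64(0.0009585929059939856), 0.4834811401367187, 0.1518060302734375, 0.054025497287511826)
at clk 33.3 pos [0.494  0.152  0.0059] F [0.4 0.2 0.6] open 0.999 ff 0.0
closed clk 33.9 pos [0.4935 0.1518 0.0056] F [0.2 0.1 1.1] open 0.705 ff 55.0
lift clk 35.4 pos [0.493  0.1516 0.2046] F [ 0.1  0.7 -1.5] open 0.703 ff 55.0
pre clk 39.0 pos [0.5927 0.1203 0.1265] F [-0.6  1.1 -1.8] open 0.703 ff 55.0
False
over clk 40.0 pos [0.641  0.1242 0.1147] F [-0.1  0.7 -2.1] open 0.705 ff 55.0
err [-0.00046221  0.00014681 -0.00028219]
down True clk 41.8 pos [0.6421 0.124  0.0651] F [-1.1 -0.6  3.4] open 0.705 ff 55.0
dz 0.00011439129645197943
```

Seated at exactly the expected height. Release, then the second slab.

Run:
```python
from slab import *
release()
pick([.473,0.])
place(2,.0415)
```

```text
rel clk 42.5 pos [0.6414 0.1241 0.0633] F [-0.3 -0.2  0.3] open 0.821 ff 0.0
cand 646.9335327148438 140.7509307861328 92.5960693359375 22.81169319152832 -89.77420936524868 [48. 54. 57.]
cand 472.8269348144531 -1.8011703491210938 83.19391632080078 57.98491668701172 21.790077209472656 [ 80. 100. 116.]
slab (np.float64(0.0018094657181061378), 0.47282693481445315, -0.0018011703491210937, 21.790077209472656)
at clk 50.0 pos [0.4826 0.0021 0.0059] F [-0.4 -0.4 -0.1] open 1.003 ff 0.0
closed clk 50.6 pos [0.4821 0.0019 0.0056] F [-0.1  0.4  0.3] open 0.658 ff 55.0
lift clk 52.1 pos [0.4816 0.0019 0.2047] F [ 0.2  0.7 -0.2] open 0.655 ff 55.0
pre clk 56.5 pos [0.6017 0.0108 0.1249] F [ 0.1 -0.1 -0.8] open 0.662 ff 55.0
False
over clk 57.5 pos [0.65   0.0145 0.1133] F [ 0.1 -0.4 -1. ] open 0.656 ff 55.0
err [-0.00037205  0.00016876 -0.00020791]
down True clk 59.3 pos [0.6511 0.0145 0.0641] F [-1.5  0.5  1.8] open 0.661 ff 55.0
dz 0.0005404663714535379
```

Run:
```python
from slab import *
release()
o=toolrot([0,0,-1],[0,1,0])
env.goto([.645,.06,.24],o); f=env.grab_frame('wrist'); save(f,'v1')
env.goto([.56,-.31,.20],o); g=env.grab_frame('wrist'); save(g,'k1')
env.goto([.56,-.39,.20],o); g2=env.grab_frame('wrist'); save(g2,'k2')
for q in (g,g2):
    for n in('key','holder'): print(n,[(np.round(d['xyz'],3).tolist(),round(d['score'],2)) for d in env.search_frame(q,n)], [np.round(cv2.minAreaRect(np.argwhere(d['mask'])[:,::-1].astype(np.float32))[1]).tolist() + [int(x) for x in np.argwhere(d['mask'])[:,::-1].mean(0)] for d in env.trace(q,n)])
st('')
a=f['image'][130:280,130:390]
cv2.imwrite('pics/m4.png',cv2.resize(a,(800,462),interpolation=2))
c=[im['image'][y:y+130,x:x+130] for im,(x,y) in ((g,proj(g,[[.49,-.315,.06]])[0].astype(int)-65),(g2,proj(g2,[[.49,-.315,.06]])[0].astype(int)-65))]
print(proj(g,[[.49,-.315,.06]])[0].astype(int)-65,proj(g2,[[.49,-.315,.06]])[0].astype(int)-65)
cv2.imwrite('pics/m5.png',cv2.resize(np.hstack(c),(800,400),interpolation=2))
```

```text
rel clk 59.8 pos [0.6504 0.0147 0.0628] F [ 0.  -0.4  0. ] open 0.779 ff 0.0
key [([0.494, -0.323, 0.103], 0.75)] [[26.0, 47.0, 296, 145]]
holder [([0.489, -0.325, 0.047], 0.7)] [[64.0, 83.0, 300, 141]]
key [([0.492, -0.333, 0.1], 0.78)] [[39.0, 48.0, 412, 145]]
holder [([0.489, -0.336, 0.048], 0.76)] [[71.0, 86.0, 392, 141], [28.0, 83.0, 605, 284]]
 clk 66.3 pos [ 0.5602 -0.3894  0.2003] F [ 0.1 -0.  -0.5] open 0.781 ff 0.0
[246  71] [353  72]
```

View pics/m4.png

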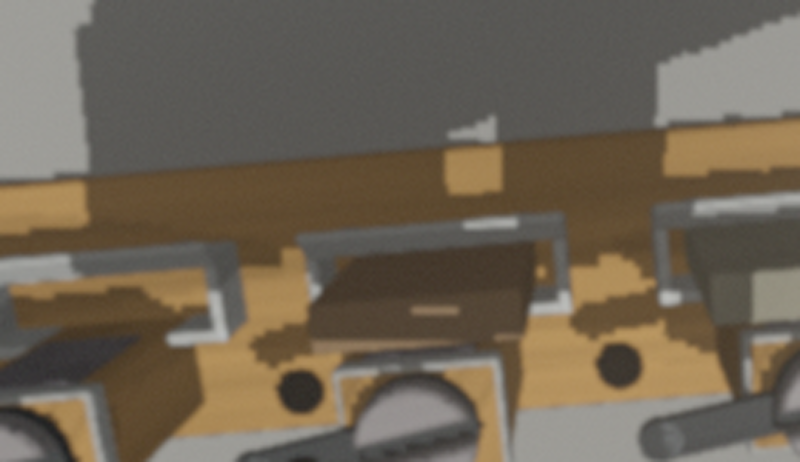

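View pics/m5.png

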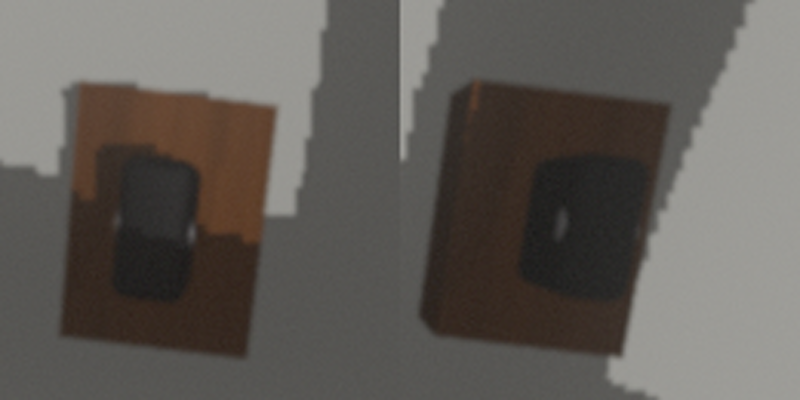

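Both slabs stand squarely in their shoes: brown at (430,290) in the crop, grey at (780,260). The key handle is upright in the block and may lean a little, so I'll fit it from several views.

```bash
cat > key.py <<'E'
from h import *
import sys
from scipy.optimize import minimize, least_squares
def hull(f,P):
    return cv2.convexHull((proj(f,P)*16).astype(np.int32))
def mask(f,P):
    m=np.zeros((480,640),np.uint8); cv2.fillConvexPoly(m,hull(f,P),255,cv2.LINE_AA,4); return m/255.
box=np.array([[x,y,z] for x in(-.015,.015) for y in(-.008,.008) for z in(.045,.095)])
hb=np.array([[x,y,z] for x in(-.032,.032) for y in(-.025,.025) for z in(0,.048)])
def fit(F,M,pts,p0,fun,step):
    def cost(p):
        c=0
        for f,m in zip(F,M):
            a=mask(f,fun(p,pts)); c+=1-np.minimum(a,m).sum()/np.maximum(a,m).sum()
        return c/len(F)
    best=None
    for k in range(3):
        r=minimize(cost,p0,method='Nelder-Mead',options=dict(initial_simplex=np.vstack([p0]+[p0+np.eye(len(p0))[i]*step[i] for i in range(len(p0))]),xatol=1e-5,fatol=1e-5,maxiter=400)); p0=r.x
    return r.x,r.fun
kp=lambda p,P:(R.from_euler('z',p[2])*R.from_euler('xy',[p[3],p[4]])).apply(P)+[p[0],p[1],p[5] if len(p)>5 else .008]
hp=lambda p,P:R.from_euler('z',p[2]).apply(P)+[p[0],p[1],0]
E
python3 - <<'E'
from key import *
o=toolrot([0,0,-1],[0,1,0])
F=[];MK=[];MH=[]
for dx,dy in ((.02,0),(.10,0),(.07,.09),(.07,-.09)):
    env.goto([.49+dx,-.32+dy,.19],o); f=env.grab_frame('wrist'); save(f,f'kk{len(F)}')
    k=env.trace(f,'key'); h=env.trace(f,'holder')
    if not k or not h: print('miss',dx,dy,len(k),len(h)); continue
    mk=max(k,key=lambda d:d['score'])['mask']; mh=max(h,key=lambda d:d['score'])['mask']
    F.append(f);MK.append(mk.astype(float));MH.append((mh|mk).astype(float)); print(mk.sum(),mh.sum())
ph,eh=fit(F,MH,hb,np.array([.49,-.315,-.1]),hp,[.01,.01,.1]); print('holder',ph.round(4),np.degrees(ph[2]),eh)
for l in((0,0),(.08,0),(-.08,0),(0,.08),(0,-.08)):
    pk,ek=fit(F,MK,box,np.r_[ph,l],kp,[.003,.003,.05,.03,.03]); print('key',pk.round(4),np.degrees(pk[2:]).round(1),ek)
E
```

```text
1231 3861
1376 4667
2096 4745
1937 4690
holder [ 0.4952 -0.3251 -0.1235] -7.078681319714783 0.05549072168663205
key [ 0.4952 -0.3253 -0.1191 -0.0013 -0.0021] [-6.8 -0.1 -0.1] 0.1408487349029338
key [ 0.4963 -0.3256 -0.1292 -0.0039 -0.0153] [-7.4 -0.2 -0.9] 0.1396519659733741
key [ 0.4964 -0.327  -0.1381 -0.0176 -0.0196] [-7.9 -1.  -1.1] 0.13927801578467736
key [ 0.4953 -0.325  -0.1192  0.0022 -0.0033] [-6.8  0.1 -0.2] 0.1404862437739416
key [ 0.4972 -0.3268 -0.139  -0.0151 -0.0269] [-8.  -0.9 -1.5] 0.13982347809696702
```

Run:
```python
from slab import *
def ang(n,px,i,org,sc):
    f=load(n); p=at_z(f,[np.array(px)/sc+org],.105)[0]; a=bay(i)+R.from_euler('z',rk[2]).apply([.027,0,0])
    d=p-a; phi=np.degrees(np.arctan2(d[1],d[0])); print(n,i,np.hypot(*d[:2]),phi,'joint',np.radians(np.degrees(rk[2])-78.5-phi))
ang('r3',[425,440],1,[190,120],2.963); ang('r2',[561,227],1,[110,130],1.905); ang('r2',[312,248],2,[110,130],1.905)
# slot ends of the heads, r3 & p1
f=load('r3'); q=at_z(f,np.array([[562,410],[700,392]])/2.963+[190,120],.116); d=q[0]-q[1]; print('slot1',np.degrees(np.arctan2(d[1],d[0])),q.mean(0))
g=load('k1'); c=at_z(g,np.array([(76,83),(276,106),(246,356),(62,335)])/3.077+[246,71],.048); print(c.round(4),c.mean(0))
for ph in (-7,-80,-182):
  for sg in (1,-1):
    p=[.495,-.325,.12] if ph==-7 else [.68,.016,.2]
    print(ph,sg,env.inverse_kinematics(p,toolrot([0,0,-1],sg*np.array([-np.sin(np.radians(ph)),np.cos(np.radians(ph)),0]))).round())
```

```text
r3 1 0.047033126244546856 -75.02338279016827 joint 0.02006446871683553
r2 1 0.046345494790403945 -74.95121817052589 joint 0.01880495850062664
r2 2 0.04668677813729497 -73.92676443900062 joint 0.0009248678511686511
slot1 -81.97362307642264 [0.66708824 0.12503204 0.116     ]
[[ 0.4613 -0.3468  0.048 ]
 [ 0.4666 -0.2968  0.048 ]
 [ 0.5292 -0.304   0.048 ]
 [ 0.5237 -0.3526  0.048 ]] [ 0.49522722 -0.32501976  0.048     ]
-7 1 [-18.  24. -12.   0. -54. -79.]
-7 -1 [-18.  24. -12.   0. -54. 101.]
-80 1 [ 15.  28.   7.   0. -69. 175.]
-80 -1 [ 15.  28.   7.   0. -69.  -5.]
-182 1 [ 15.  28.   7.   0. -69.  73.]
-182 -1 [  15.   28.    7.   -0.  -69. -107.]
```

```bash
cat > turn.py <<'E'
from slab import *
HX,HY,HYAW=.4952,-.3252,-7.1
def od(phi): a=np.radians(phi); return toolrot([0,0,-1],[np.sin(a),-np.cos(a),0])
def axis(i): return bay(i)+R.from_euler('z',rk[2]).apply([.027,0,0])
def insert(i,phi=-76):
    a=axis(i); o=od(phi); env.goto([a[0],a[1],.24],o); 
    p=np.radians(phi); n=np.array([-np.sin(p),np.cos(p),0])  # across the slot
    for d in (0,.0012,-.0012,.0024,-.0024,.0036,-.0036):
        for dphi in ((0,) if abs(d)>.002 else (0,-5)):
            t=np.array([a[0],a[1],0])+n*d; 
            env.move_straight(t+[0,0,.1745],od(phi+dphi),rate=.06)
            hit=env.move_straight(t+[0,0,.1595],rate=.02,force_limit=5); r=st(f'ins {d} {dphi} {hit}')
            if r['position'][2]<.1650: return True
    return False
E
python3 - <<'E'
from turn import *
o=od(HYAW)
env.gripper_to(.6); env.goto([HX,HY,.17],o); env.move_straight([HX,HY,.062],rate=.08,force_limit=6); st('at')
env.gripper_to(0.0,40); st('closed'); save(env.grab_frame('scene'),'s5')
print(env.move_straight([HX,HY,.24],rate=.1)); st('up')
print(insert(2)); save(env.grab_frame('wrist'),'i2'); save(env.grab_frame('scene'),'i2s')
E
```

```text
at clk 73.6 pos [ 0.4956 -0.3254  0.0626] F [ 0.2 -0.6 -0.3] open 0.603 ff 0.0
closed clk 74.3 pos [ 0.4952 -0.3252  0.062 ] F [-0.7 -0.4 -0. ] open 0.183 ff 40.0
False
up clk 76.3 pos [ 0.4949 -0.3251  0.2393] F [ 0.1  1.  -0.6] open 0.183 ff 40.0
ins 0 0 True clk 79.7 pos [0.6767 0.0165 0.161 ] F [-1.2 -0.   4.9] open 0.182 ff 40.0
True
```

The key dropped into slot 2 first try: tip at 107 mm, the slot floor. Turn it.

```bash
cat >> turn.py <<'E'
def turn(phi0=-76,phi1=-182.5):
    r=env.read_state(); p=r['position']; p[2]=.1625
    env.move_straight(p,od(phi0),rate=.02); p=np.array(p)
    q=np.array(env.read_state()['joint_positions']); n=6
    for k in range(n):
        q=np.array(env.inverse_kinematics(p,od(phi0+(phi1-phi0)*(k+1)/n))); env.set_joints(q); r=env.read_state(); print(k,'Mz %.3f'%r['wrist_torque'][2],np.round(r['force'],1),r['tool_rot'].round(1),'clk %.1f'%r['clock'])
    env.dwell(.3); st('turned')
E
python3 - <<'E'
from turn import *
turn()
save(env.grab_frame('scene'),'t2')
r=env.read_state(); env.move_straight(r['position']+[0,0,.06],rate=.05)
f=env.grab_frame('scene'); save(f,'t2b')
print(insert(1))
turn()
r=env.read_state(); env.move_straight(r['position']+[0,0,.07],rate=.05)
save(env.grab_frame('scene'),'t1b')
env.goto([.52,.06,.34],od(-182)); g=env.grab_frame('wrist'); save(g,'t1w'); save(env.grab_frame('top'),'t1t')
a=cv2.resize(load('t1t')['image'][110:210,220:420],(800,400),interpolation=2); cv2.imwrite('pics/m6.png',a)
E
```

```text
0 Mz 0.126 [ 2.2 -0.2 -1.9] [-180.     0.   -93.6] clk 80.5
1 Mz 0.061 [ 3.6  1.  -2.6] [-179.9    0.  -111.3] clk 80.9
2 Mz 0.060 [ 4.  -0.9 -3. ] [-179.9    0.  -129. ] clk 81.3
3 Mz 0.081 [ 4.2 -2.1 -3. ] [-179.9    0.  -146.7] clk 81.7
4 Mz 0.025 [ 4.  -2.5 -1.7] [-180.    -0.  -164.5] clk 82.1
5 Mz -0.023 [ 2.2 -3.3  1. ] [-1.800e+02 -1.000e-01  1.777e+02] clk 82.5
turned clk 82.8 pos [0.676  0.0161 0.1626] F [ 0.7 -4.1  0.7] open 0.179 ff 40.0
ins 0 0 True clk 87.7 pos [0.6678 0.1261 0.161 ] F [-0.2  1.   4.1] open 0.180 ff 40.0
True
0 Mz -0.019 [ 1.6  0.8 -1.6] [-180.    -0.   -93.6] clk 88.3
1 Mz 0.011 [ 2.4 -0.8 -2.1] [-180.     0.  -111.3] clk 88.8
2 Mz 0.032 [ 2.7 -0.4 -3.5] [-180.    0. -129.] clk 89.2
3 Mz 0.019 [ 3.6 -1.6 -3. ] [-180.     0.  -146.7] clk 89.5
4 Mz -0.017 [ 3.1 -2.6 -1.2] [-180.    -0.  -164.5] clk 90.0
5 Mz 0.009 [ 2.2 -2.9 -0.2] [-1.800e+02 -1.000e-01  1.778e+02] clk 90.3
turned clk 90.7 pos [0.6675 0.1258 0.1627] F [ 0.7 -3.4  0.7] open 0.178 ff 40.0
```

View pics/m6.png

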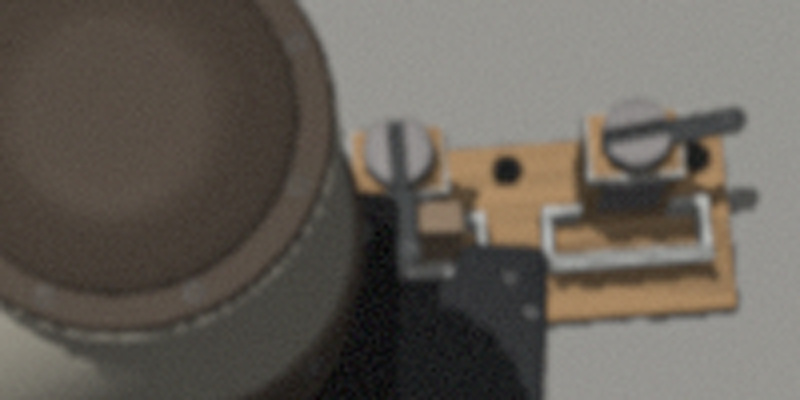

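Run:
```python
from turn import *
env.goto([HX,HY,.24],od(HYAW)); st('')
f=env.grab_frame('top'); save(f,'u'); g=env.grab_frame('scene'); save(g,'us')
a=cv2.resize(f['image'][120:210,225:415],(800,379),interpolation=2); b=cv2.resize(g['image'][240:360,270:440],(400,282),interpolation=2)
k=cv2.resize(g['image'][230:330,130:240],(310,282),interpolation=2)
m=np.zeros((379+0,800,3),np.uint8); cv2.imwrite('pics/m7.png',np.vstack([cv2.resize(a,(710,336)),np.hstack([b,k])])[:600,:710])
```

```text
clk 96.3 pos [ 0.4954 -0.3251  0.2401] F [ 0.3  0.8 -0.5] open 0.184 ff 40.0
```

View pics/m7.png

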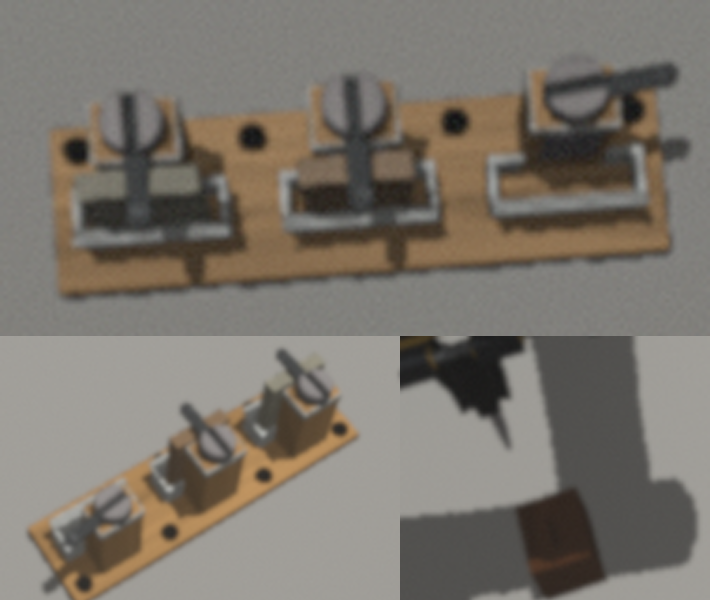

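Both clips point straight out over their slabs, within about 1° of home. Clip 1 is at (130,120)→(138,222) and clip 2 at (352,105)→(359,205). Put the key away.

Run:
```python
from turn import *
o=od(HYAW)
env.move_straight([HX,HY,.112],o,rate=.08)
a=np.radians(HYAW); ex=np.array([np.cos(a),np.sin(a),0]); ey=np.array([-np.sin(a),np.cos(a),0])
for dx,dy in ((0,0),(0,.0012),(0,-.0012),(.002,0),(-.002,0),(0,.0024),(0,-.0024)):
    t=np.array([HX,HY,0])+ex*dx+ey*dy
    env.move_straight(t+[0,0,.108],rate=.05)
    hit=env.move_straight(t+[0,0,.0615],rate=.03,force_limit=6); r=st(f'{dx} {dy} {hit}')
    if r['position'][2]<.066: break
```

```text
0 0 False clk 100.1 pos [ 0.4952 -0.3252  0.062 ] F [-1.4  1.7  3.4] open 0.178 ff 40.0
```

Run:
```python
from turn import *
env.gripper_to(.55); env.move_straight([HX,HY,.19],rate=.08)
env.goto([.36,-.42,.35],od(HYAW)); env.dwell(.5); st('')
f=env.grab_frame('top'); g=env.grab_frame('scene'); save(f,'z'); save(g,'zs')
print([(np.round(d['xyz'],3),d['score']) for d in env.search_frame(g,'key')])
a=cv2.resize(f['image'][110:290,220:540],(640,360),interpolation=2); b=cv2.resize(g['image'][240:400,130:440],(640,240))
cv2.imwrite('pics/m8.png',np.vstack([a,b]))
```

```text
clk 104.1 pos [ 0.3602 -0.4199  0.3498] F [ 0.6 -1.2 -0.3] open 0.549 ff 0.0
[(array([ 0.501, -0.326,  0.091]), 0.59)]
```

View pics/m8.png

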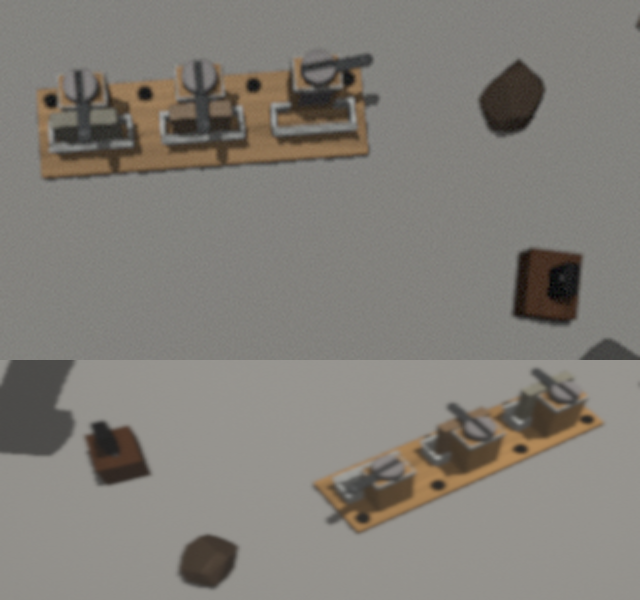

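The picture shows both slabs locked at (85,125) and (203,115), and the key upright in its block at (562,283). The gripper is well clear, so I'll hand in.

```bash
python3 -c "
from workcell import env
print(env.close_job())"
```

```text
the job is handed in; nothing more can be done
None
```

Both slabs on the table (slab_a in bay 1, slab_b in bay 2) stand in their shoes with their clips turned home by the key, the key is back in its block, the rock lumps were left alone, and the job was handed in at about 104 s (no verdict was shown).

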